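# Set the sprung stop of the labelling jig and bring the tin up to it

### The arm

A 6-joint arm with a two-finger parallel gripper is mounted at the origin on a cart in front of the work surface, level with it; the furniture and walls round the work are solid. World frame = base frame: x ahead of the robot, y to its left, z up, the work surface at z = 0. Lengths are in m, angles in rad, forces in N, time in s.
With the tool pointing down it reaches from about 0.325 to 0.9 m from the base axis. Payload 3.5 kg.
Tool frame: the origin (TCP) lies on the centre line of the jaws, within the pads' length; the fingertips stand 25 mm ahead of it and the grasp point (between the pads) lies 6 mm ahead of it; z points along the fingers, x is the direction in which the jaws open and shut, and the axes are right-handed (so a half turn about z gives the same grasp; the last joint's range is limited). The gripper opens to 85 mm and grips with 20 to 120 N. Pads are 22 mm wide; open, the fingers measure 114 mm over their backs; the gripper's body (76 mm by 85 mm) begins 54 mm behind the grasp point. The pads swing forward as they close: fully open they stand 13 mm farther back than shut.
Start: joints at [1.153, 0.276, -0.026, 1.268, 0, 1.467], TCP at [0.194, 0.594, 0.256] pointing down, gripper open.
Joint ranges: [-3.12, 3.12], [-0.85, 1.88], [-1.08, 1.24], [-1.95, 2.15], [-1.57, 1.53], [-3.14, 3.14]. Speed limits (rad/s): [2.57, 2.57, 3.14, 3.14, 3.14, 3.14].

### API

Orientations are given as a unit quaternion [x, y, z, w].
In Python, from rig import r, optics, workorder gives the robot as it stands.
- The arm moves only by the tool move_arm, never from a script. Its argument "plan" is a list of rows, each a list of 4 numbers: the shift along the world's x, y, z in mm, then the turn about the world's z in degrees. In form: [[tx, ty, tz, spin], ...]. A call has 1 to 10 rows; each row shifts and turns the commanded pose from where the row before left it; what a row does not reach is not made up. A row lasts 1/12 s, in which the tool goes at most 41.7 mm and 7.16 degrees, less where a joint would pass 70% of its speed; a pose out of reach is approached as far as the arm can. A call is refused whole if a number of a shift passes 41.7 or a number of a turn 7.16, either way. A call with a gripper value outside its range is refused whole. "jaw" is the finger opening in mm, from 0 to 85.4, set as the call begins (left out, the last holds). The fingers move at their own pace and stop on an object; "grip_force" is the grip in N (left out, the last holds). Time passes only in rows, so rows that do not move let the fingers close. It gives the time, the measured TCP pose, the force and the opening at its end, in the units of the state.
- r.get_obs(): the state, without advancing time (a new reading comes with each control period).
- optics.capture(name): name is "side" or "top" or "wrist"; returns a dict with "img" (480x640x3 uint8, red, green, blue), "depth" (480x640 float32, m along the optical axis (not along the pixel's ray), 0 where there is no reading), "fx", "fy", "cx", "cy" (pixels), "eye" and "orientation" of the camera in the world; the wrist camera has in their place "T_tool_cam" (4x4, takes a point from camera to tool coordinates, whose origin is the TCP and whose axes are the tool frame's). Camera axes: x right, y up, looking along -z (the intrinsics and any distortion apply to the point x, -y, -z); pixel columns grow to the right and rows downward; lengths in m; the calibration is good to about 2 mm. A picture is of the moment at which its call begins: read the wrist's pose just before it.
- workorder.close_job(): hands the job in, once; it reports no verdict.
The state is a dict: "time": time; "joint_positions": joint angles; "joint_vel": joint speeds; "effort": joint torques, N m; "position": TCP position; "tcp_rot": TCP orientation; "force": force on the tool from outside, world axes, zero at the start; "moment": the same for the moment, N m; "gripper_width": finger opening in m.
Only numpy, scipy, OpenCV 4.12 (cv2) and the standard library are available. Lean on these libraries where they do the work, as an engineer would, in place of code of your own. Each camera call takes 0.05 s, during which the arm holds its last target. There are 200 camera calls.

### The job

Set the labelling jig for the small tin: with the fingertips push the orange paddle of its sprung stop all the way back and let it go, so that it springs back and latches on the stop pin at the middle position. Then push the grey tin along its lane until it lies against the latched stop, and move clear. Only push: do not pinch, lift or carry anything, and leave the other things on the table alone.

Things in the scene. Friction and masses are not known exactly. Their poses are not given: they have to be found in the camera images.
- jig: labelling jig fixed to the table: base plate 280 x 116 mm, top 8 mm above the table. Origin at the middle of its underside; +x runs along the lane and is the direction in which paddle and tin are pushed. Lane for the tin between two rails: inner faces at y = +/-49 mm, tops 20 mm above the table, x = -122 to +28 mm. Pin bracket at x = 73, y = 49 mm, 32 mm high; rear block at x = 120 to 134 mm
- stop (a joint): travel of the sprung stop along the jig's +x, m: 0 parked, 0.035 latched at the middle, 0.056 end of travel. Its spring drives it toward 0 with 3 N at 0 and 6 N at 0.056; passing the pin adds about 3 N. Let go short of 0.036 it returns to 0; let go beyond 0.041 it comes back and latches. Once latched it can still be pushed onward, and comes back to the pin
- stop_pin (a joint): sprung stop pin in the bracket beside the stop, m: 0 = in (toward the stop), grows to about 0.007 as the passing catch tooth pushes it out; nobody needs to touch it
- stop_face (a point): lower edge, in the middle, of the stop's steel face (88 mm wide, from 9 to 32 mm above the table), on the side that looks to -x of the jig; 1 mm above the plate. It moves with the stop and is at jig x = 0 when parked. Axes as the jig's
- paddle_face (a point): centre of the near face (looks to the jig's -x) of the upright orange paddle on the stop: 36 mm wide along y, 14 mm thick along x, face free from 33 to 64 mm above the table (this point 46 mm above it), set 10 mm behind the stop face. Moves with the stop
- paddle_mid (a point): middle of the same orange paddle, inside it; 7 mm behind its near face
- tin: flat grey closed tin, loose, 0.11 kg, lying in the lane on the jig's plate: 57 mm along its x (from -28 to +29 mm about the origin), 92 mm along its y (across the lane), 20 mm high. Origin at the centre of its underside, 8 mm above the table; its x points along the lane, its +x side is the one that meets the stop face
- small_core: brown cardboard core 42 mm in diameter, 24 mm high, loose on the table beside the jig; origin at the centre of its underside; leave alone
- glue_stick: white glue stick standing upright, 26 mm in diameter, 88 mm high, loose beside the jig; origin at the centre of its underside; leave alone
- clear_tape: small roll of clear tape 54 mm in diameter, 18 mm high, loose; origin at the centre of its underside; leave alone
- swab_tub: white and green tub 75 mm in diameter, 88 mm high, loose; origin at the centre of its underside; leave alone
- thumb_wax: round white tin 49 mm in diameter, 22 mm high, loose; origin at the centre of its underside; leave alone
- under_reel (a point): point on the table straight below the centre of the tape reel of the bag taper at the left, fixed, an obstacle for the arm: a disc 176 mm in diameter and 20 mm thick, its axis along world x within 0.15 rad, its centre 0.56 m above the table; keep forearm and wrist clear of it
- scissors: black-handled scissors 84 x 182 x 9 mm lying loose; origin at their middle, underside; leave alone
There are look-alikes about, which are no part of the job. Leave any red look-alike of the tin alone.

How it is judged:
By the outcome, as a careful person would: the job done as asked, in the order asked, and still so for the second after the job is handed in, with the robot touching nothing.
It also fails if it takes over 45 s, if anything falls off the work surface, if the arm or the gripper's body presses on something with over 40 N, if the wrist force passes 120 N, or if a joint passes its speed limit or range.

## Working session

There is one attempt and no reset: what is moved stays moved. The work goes in short steps, Python scripts to look and compute and a tool call to move; the robot and the scene stay as the last step left them, time stands still between calls to the robot, and variables do not carry over. Pictures are saved under pics/ and viewed, about 8 in all and at most 12, crops included, and the job is handed in when it is done.

Besides the shell and the picture viewer there is one more tool, called in YAML: its name, and indented under it one key for each argument. move_arm: Moves the arm, as the interface text tells. Its arguments: {"type":"object","properties":{"plan":{"type":"array","items":{"type":"array","items":{"type":"number"}}},"jaw":{"type":"number"},"grip_force":{"type":"number"}},"required":["plan"]}

```bash
mkdir -p pics; cat > h.py <<'E'
import numpy as np, cv2, pickle
from rig import r, optics, workorder
from scipy.spatial.transform import Rotation as R
def cap(name):
    o=r.get_obs(); c=optics.capture(name)
    if name=='wrist':
        T=np.eye(4);T[:3,:3]=R.from_quat(o['tcp_rot']).as_matrix();T[:3,3]=o['position'];M=T@np.array(c['T_tool_cam'])
    else:
        M=np.eye(4);M[:3,:3]=R.from_quat(c['orientation']).as_matrix();M[:3,3]=c['eye']
    c['M']=M; return c
def ray(c,u,v):
    d=np.array([(u-c['cx'])/c['fx'],-(v-c['cy'])/c['fy'],-1.0]); return c['M'][:3,3],c['M'][:3,:3]@d
def onz(c,u,v,z):
    e,d=ray(c,u,v); return e+d*(z-e[2])/d[2]
def dep(c,u,v):
    e,d=ray(c,u,v); return e+d*c['depth'][int(v),int(u)]
def save(c,f): cv2.imwrite(f,cv2.cvtColor(c['img'],cv2.COLOR_RGB2BGR))
E
python3 - <<'E'
from h import *
o=r.get_obs(); print(o)
t=cap('top'); s=cap('side')
print({k:v for k,v in t.items() if k not in('img','depth')}); print(s['M'])
pickle.dump((t,s),open('a.pkl','wb'))
save(t,'pics/top.png'); save(s,'pics/side.png')
E
```

```text
{'time': 0.0, 'joint_positions': array([ 1.15258046e+00,  2.77125243e-01, -2.78904264e-02,  1.26797457e+00,
       -1.20021054e-05,  1.46738660e+00]), 'joint_vel': array([ 0.00054399,  0.00110096,  0.00046854,  0.0016411 , -0.00097422,
        0.00036889]), 'effort': array([-1.25846156e-03, -4.45508587e+01,  2.95203781e+01,  1.63797702e-02,
       -2.48520646e-04, -3.88795641e-06]), 'position': array([0.19324546, 0.59362018, 0.25515994]), 'tcp_rot': array([ 8.09206574e-01,  5.87523206e-01, -9.46445388e-04,  5.54609585e-04]), 'force': array([0.62828582, 0.72619464, 0.15090522]), 'moment': array([0.03209962, 0.01240964, 0.01898434]), 'gripper_width': 0.08543211311490567}
{'fx': 562.3255870813184, 'fy': 562.3255870813184, 'cx': 310.8716824262722, 'cy': 229.4356352243379, 'eye': array([ 0.40110045, -0.00943017,  1.1153523 ]), 'orientation': array([ 0.03144297, -0.05676885, -0.69766805,  0.71347595]), 'M': array([[ 0.02007317,  0.99196879, -0.12487993,  0.40110045],
       [-0.99910871,  0.02454126,  0.03434403, -0.00943017],
       [ 0.03713291,  0.12407923,  0.99157727,  1.1153523 ],
       [ 0.        ,  0.        ,  0.        ,  1.        ]])}
[[ 0.83060557  0.19034972 -0.52331765  0.07534367]
 [-0.55650086  0.3175407  -0.76777256 -0.71549427]
 [ 0.02002936  0.92894289  0.36968086  0.40105422]
 [ 0.          0.          0.          1.        ]]
```

View pics/top.png

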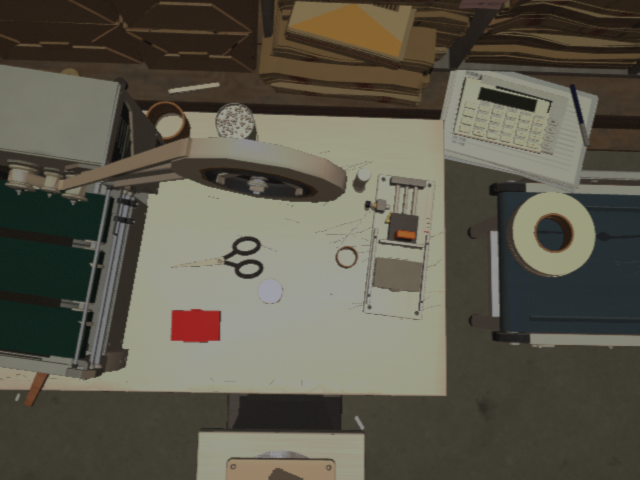

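View pics/side.png

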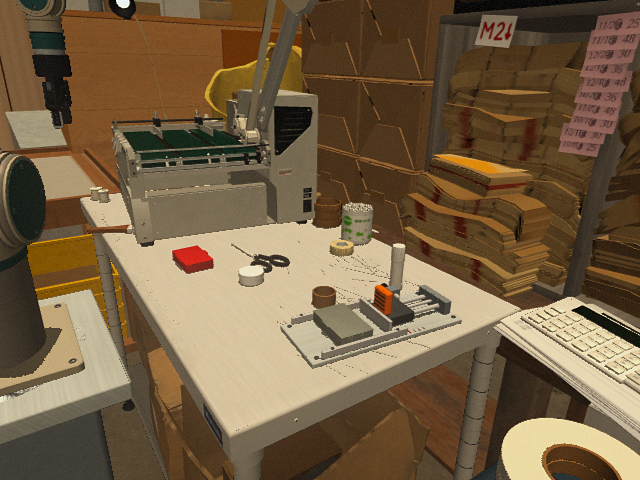

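```bash
python3 - <<'E'
from h import *
t,s=pickle.load(open('a.pkl','rb'))
np.set_printoptions(precision=4,suppress=True)
for u,v in [(379,176),(434,181),(421,319),(365,314)]: print('plate',onz(t,u,v,.008))
def mask(c,lo,hi,box):
    m=cv2.inRange(cv2.cvtColor(c['img'],cv2.COLOR_RGB2HSV),lo,hi); k=np.zeros_like(m);k[box[1]:box[3],box[0]:box[2]]=255
    return m&k
m=mask(t,(3,150,100),(20,255,255),(370,170,440,320)); ys,xs=np.nonzero(m); print('orange',len(xs),xs.mean(),ys.mean(),xs.min(),xs.max(),ys.min(),ys.max(), onz(t,xs.mean(),ys.mean(),.064),cv2.minAreaRect(np.c_[xs,ys].astype(np.float32)))
print('depthpt',np.median([dep(t,x,y) for x,y in zip(xs,ys)],0))
for nm,u,v in [('tin',398,274),('core',347,257),('glue',362,174),('reel',258,185),('rimL',180,165),('rimR',335,190),('tinL',373,274)]:
    print(nm,dep(t,u,v),t['depth'][v,u])
a=cv2.cvtColor(t['img'],cv2.COLOR_RGB2BGR)[160:330,340:460]
cv2.imwrite('pics/c1.png',cv2.resize(a,None,fx=3.5,fy=3.5,interpolation=cv2.INTER_CUBIC))
E
```

```text
plate [ 0.6527 -0.1832  0.008 ]
plate [ 0.6455 -0.2952  0.008 ]
plate [ 0.3689 -0.2674  0.008 ]
plate [ 0.3765 -0.1571  0.008 ]
orange 126 405.3888888888889 233.484126984127 375 415 205 238 [ 0.5302 -0.2253  0.064 ] ((392.3760070800781, 224.56802368164062), (50.84942626953125, 12.39612865447998), 34.69515609741211)
depthpt [ 0.5294 -0.2262  0.0627]
tin [ 0.4551 -0.2183  0.0268] 1.0932573
core [ 0.488  -0.1212  0.0005] 1.1201712
glue [ 0.637  -0.1384  0.09  ] 1.0505823
reel [0.5129 0.0247 0.5686] 0.5549337
rimL [0.5259 0.0978 0.5891] 0.5337025
rimR [ 0.5077 -0.0506  0.5799] 0.54562014
tinL [ 0.4548 -0.1718  0.0113] 1.1070648
```

View pics/c1.png

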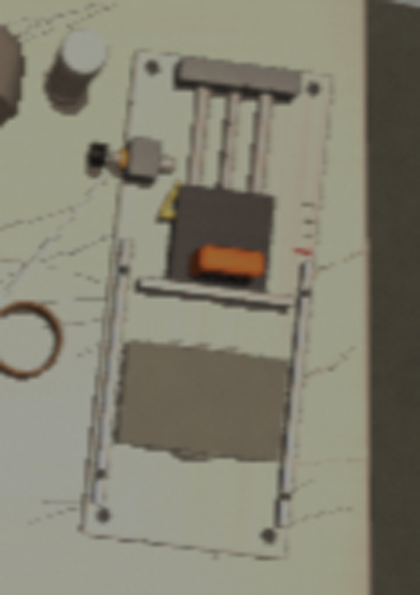

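The paddle is the orange block at (405,233). The grey tin in the jig lane is at (398,274). The red tin at (196,326) is the look-alike and is off the jig. I'll check obstacle heights along the sweep before moving.

```bash
python3 - <<'E'
from h import *
t,s=pickle.load(open('a.pkl','rb'))
v,u=np.mgrid[0:480:2,0:640:2]; v=v.ravel();u=u.ravel(); d=t['depth'][v,u]
P=t['M'][:3,3]+(np.c_[(u-t['cx'])/t['fx'],-(v-t['cy'])/t['fy'],-np.ones(len(u))]@t['M'][:3,:3].T)*d[:,None]
P=P[d>0]
for x0 in np.arange(.1,.7,.1):
  print(round(x0,1),[ (lambda q: round(float(q.max()),2) if len(q) else None)(P[(P[:,0]>=x0)&(P[:,0]<x0+.1)&(P[:,1]>=y0)&(P[:,1]<y0+.1),2]) for y0 in np.arange(-.3,.6,.1)])
E
```

```text
0.1 [None, 0.0, 0.01, 0.01, 0.01, None, None, 0.01, None]
0.2 [0.01, 0.01, 0.0, 0.0, 0.0, 0.22, 0.22, 0.22, 0.0]
0.3 [0.02, 0.02, 0.01, 0.03, 0.02, 0.2, 0.22, 0.22, None]
0.4 [0.03, 0.03, 0.02, 0.03, 0.01, 0.22, 0.22, 0.21, None]
0.5 [0.07, 0.04, 0.65, 0.65, 0.61, 0.46, 0.33, 0.27, None]
0.6 [0.04, 0.09, 0.0, 0.0, 0.0, 0.33, 0.33, 0.33, 0.01]
```

move_arm:
  plan:
    - [0,-35,0,0]
    - [0,-35,0,0]
    - [0,-35,0,2]
    - [0,-35,0,2]
    - [0,-35,0,2]
    - [0,-35,0,2]
    - [0,-35,0,2]
    - [0,-35,0,2]
  jaw: 0

```text
time: 0.77
position: [0.1928, 0.3124, 0.2557]
tcp_rot: [0.743, 0.67, -0.0, 0.0]
force: [1.5, 0.1, 1.0]
gripper_width: -0.0002
```

move_arm:
  plan:
    - [0,0,25,0]
    - [0,0,25,0]
    - [24,-31,0,0]
    - [24,-31,0,0]
    - [25,-30,0,0]
    - [25,-30,0,0]
    - [18,-35,0,0]
    - [17,-35,0,0]
    - [10,-35,0,0]
    - [8,-35,0,0]

```text
time: 1.6
position: [0.3448, 0.0504, 0.3061]
tcp_rot: [0.743, 0.669, 0.0, 0.0]
force: [1.3, 1.1, -0.1]
gripper_width: 0.0001
```

```bash
python3 - <<'E'
from h import *
c=cap('top');save(c,'pics/t2.png')
E
```

```text
(no output)
```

View pics/t2.png

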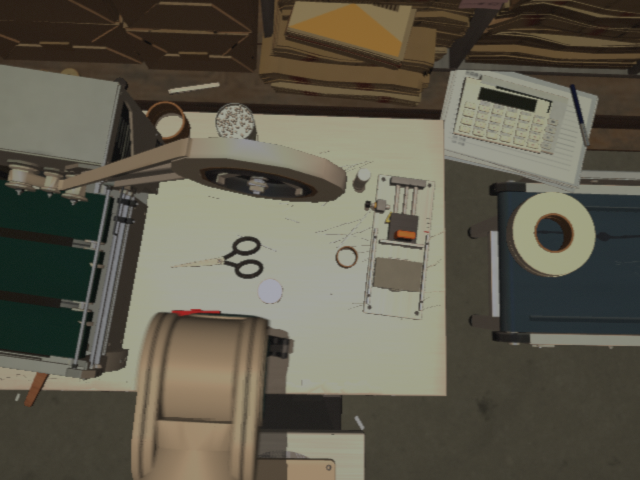

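move_arm:
  plan:
    - [0,-36,0,0]
    - [0,-36,0,0]
    - [0,-36,0,0]
    - [3,-36,0,0]
    - [3,-36,0,0]
    - [4,-36,-20,0]
    - [4,-36,-20,0]
    - [10,-20,-20,0]

```text
time: 2.32
position: [0.3682, -0.2229, 0.2458]
tcp_rot: [0.745, 0.668, -0.0, 0.001]
force: [0.9, -0.7, 1.2]
gripper_width: 0.0003
```

```bash
python3 - <<'E'
from h import *
o=r.get_obs();print(o['joint_positions'],o['position'])
c=cap('top');s=cap('side');w=cap('wrist');cv2.imwrite('pics/t3.png',cv2.cvtColor(np.vstack([np.hstack([cv2.resize(c['img'],(400,300)),cv2.resize(s['img'],(400,300))]),np.hstack([cv2.resize(w['img'],(400,300)),cv2.resize(w['img'],(400,300))])]),cv2.COLOR_RGB2BGR))
pickle.dump((c,s,w),open('b.pkl','wb'))
E
```

```text
[-6.94089609e-01 -6.87241222e-02 -4.35772418e-01  1.20190297e+00
 -1.13751572e-03 -5.85257053e-01] [ 0.36822506 -0.22292882  0.2457919 ]
```

View pics/t3.png

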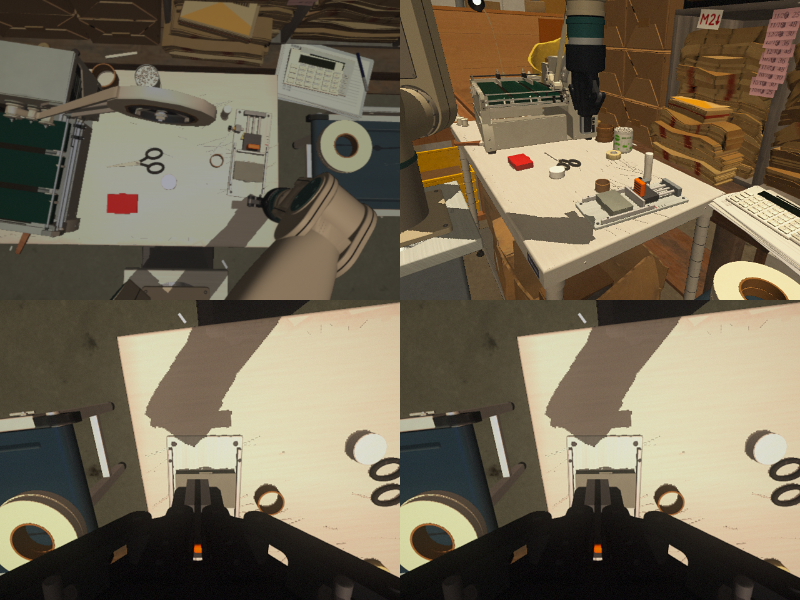

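```bash
python3 - <<'E'
from h import *
c,s,w=pickle.load(open('b.pkl','rb'))
v,u=np.mgrid[0:480,0:640]; v=v.ravel();u=u.ravel(); d=s['depth'][v,u]
P=s['M'][:3,3]+(np.c_[(u-s['cx'])/s['fx'],-(v-s['cy'])/s['fy'],-np.ones(len(u))]@s['M'][:3,:3].T)*d[:,None]
k=(d>0)&(abs(P[:,0]-.368)<.05)&(abs(P[:,1]+.223)<.05)&(P[:,2]>.1)&(P[:,2]<.3)
Q=P[k]; print(len(Q),np.sort(Q[:,2])[:5],np.percentile(Q[:,2],[1,5]))
q=Q[Q[:,2]<.24]; print(q.min(0),q.max(0))
E
```

```text
1768 [0.21645601 0.2165852  0.21699759 0.21707222 0.21719371] [0.21874409 0.22496709]
[ 0.35712267 -0.23986446  0.21645601] [ 0.38013539 -0.21702461  0.23999672]
```

move_arm:
  plan:
    - [20,0,-20,0]
    - [20,0,-20,0]
    - [20,0,-20,0]
    - [20,0,-20,0]
    - [15,0,-20,0]
    - [15,0,-15,0]
    - [0,0,0,0]

```text
time: 3.05
position: [0.4793, -0.2175, 0.1292]
tcp_rot: [0.742, 0.67, -0.0, -0.002]
force: [-0.0, 0.0, 0.2]
gripper_width: 0.0003
```

move_arm:
  plan:
    - [0,-3,-20,0]
    - [0,-2,-20,0]
    - [0,0,-17,0]
    - [0,0,0,0]

```text
time: 3.38
position: [0.476, -0.2225, 0.0726]
tcp_rot: [0.743, 0.669, -0.001, -0.003]
force: [-0.7, 0.7, 0.8]
gripper_width: -0.0004
```

```bash
python3 - <<'E'
from h import *
o=r.get_obs();print(o['joint_positions'],o['position'])
s=cap('side');cv2.imwrite('pics/s4.png',cv2.cvtColor(cv2.resize(s['img'][200:400,220:500],None,fx=2.5,fy=2.5,interpolation=cv2.INTER_CUBIC),cv2.COLOR_RGB2BGR))
E
```

```text
[-5.60246802e-01  2.75079477e-01 -4.55508898e-01  8.45976427e-01
 -1.28562605e-05 -4.55821070e-01] [ 0.47601843 -0.22246728  0.0725887 ]
```

View pics/s4.png

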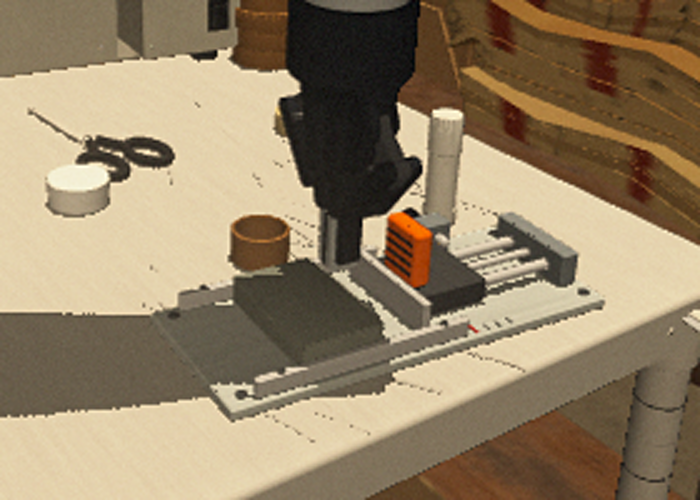

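move_arm:
  plan:
    - [10,-1,0,0]
    - [10,-1,0,0]
    - [10,-1,0,0]
    - [10,-1,0,0]
    - [10,-1,0,0]
    - [10,-1,0,0]
    - [0,0,0,0]

```text
time: 4.02
position: [0.5354, -0.2302, 0.0739]
tcp_rot: [0.743, 0.669, -0.004, -0.004]
force: [-11.5, 0.6, 6.6]
gripper_width: -0.0002
```

```bash
python3 - <<'E'
from h import *
s=cap('side');o=r.get_obs();print(o['force'],o['position'],o['moment']);cv2.imwrite('pics/s5.png',cv2.cvtColor(cv2.resize(s['img'][200:380,250:490],None,fx=3,fy=3,interpolation=cv2.INTER_CUBIC),cv2.COLOR_RGB2BGR))
E
```

```text
[-11.21819525  -0.06854951   7.01340746] [ 0.53529779 -0.23023211  0.07386622] [ 0.01112797  2.16002194 -0.06687331]
```

View pics/s5.png

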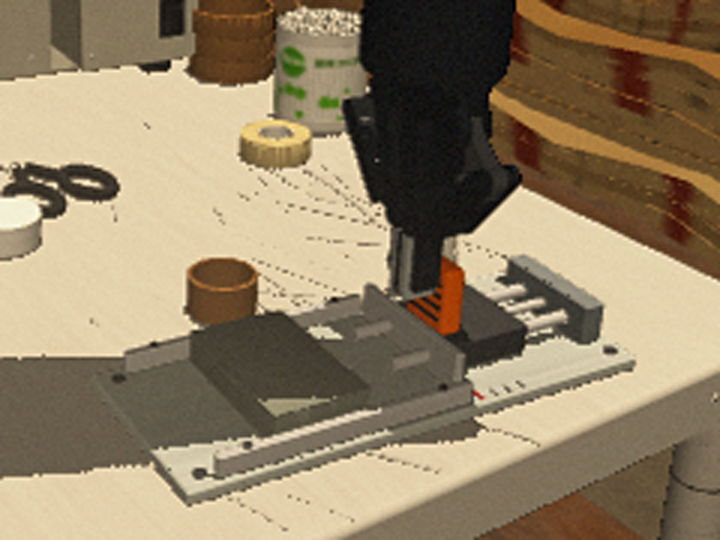

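move_arm:
  plan:
    - [7,-0.7,0,0]
    - [7,-0.7,0,0]
    - [7,-0.7,0,0]
    - [6,-0.6,0,0]
    - [0,0,0,0]

```text
time: 4.48
position: [0.5645, -0.233, 0.0733]
tcp_rot: [0.743, 0.669, -0.002, -0.002]
force: [-6.2, -0.5, 1.1]
gripper_width: 0.0
```

move_arm:
  plan:
    - [3,-0.3,0,0]
    - [0,0,0,0]

```text
time: 4.65
position: [0.5669, -0.2332, 0.0733]
tcp_rot: [0.743, 0.669, -0.002, -0.002]
force: [-5.5, 1.0, 0.1]
gripper_width: -0.0001
```

move_arm:
  plan:
    - [3,-0.3,0,0]
    - [2,0,0,0]
    - [0,0,0,0]

```text
time: 4.9
position: [0.5677, -0.2333, 0.0733]
tcp_rot: [0.744, 0.669, -0.005, -0.005]
force: [-15.2, -0.5, 8.4]
gripper_width: 0.0002
```

move_arm:
  plan:
    - [-30,3,0,0]
    - [-30,3,0,0]
    - [-25,2,10,0]
    - [-20,2,25,0]
    - [-25,3,25,0]
    - [-25,2,10,0]
    - [-20,2,0,0]
    - [0,0,0,0]

```text
time: 5.57
position: [0.3969, -0.2166, 0.1455]
tcp_rot: [0.744, 0.668, 0.0, 0.0]
force: [0.2, 1.5, -0.6]
gripper_width: 0.0003
```

```bash
python3 - <<'E'
from h import *
np.set_printoptions(precision=4,suppress=True)
c=cap('top');s=cap('side')
m=cv2.inRange(cv2.cvtColor(c['img'],cv2.COLOR_RGB2HSV),(3,150,100),(20,255,255));m[:170]=0;m[250:]=0;m[:,:385]=0;m[:,440:]=0
ys,xs=np.nonzero(m);print(onz(c,xs.mean(),ys.mean(),.064),xs.mean(),ys.mean(),len(xs))
a=cv2.resize(c['img'][160:330,330:450],None,fx=3,fy=3);b=cv2.resize(s['img'][220:390,270:420],None,fx=3,fy=3)
cv2.imwrite('pics/s6.png',cv2.cvtColor(np.hstack([a,b]),cv2.COLOR_RGB2BGR))
E
```

```text
[ 0.5635 -0.2298  0.064 ] 407.741935483871 216.15322580645162 124
```

View pics/s6.png

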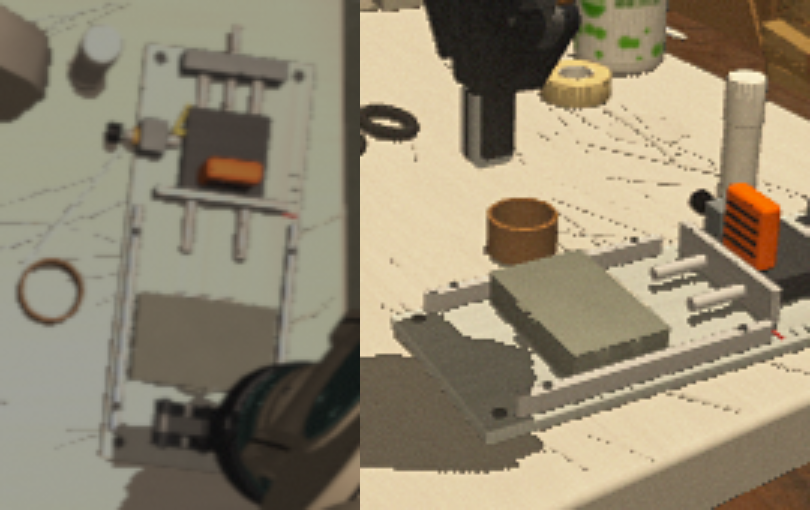

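```bash
python3 - <<'E'
from h import *
np.set_printoptions(precision=4,suppress=True)
c=cap('top')
J=lambda p:(np.array([(p[0]-.5109)*.9953-(p[1]+.2257)*.0969,(p[0]-.5109)*.0969+(p[1]+.2257)*.9953,p[2]]))
for u,v in [(393,232),(392.5,240),(410,236),(410,244),(401,240),(398,274),(398,262),(398,285),(383,274),(415,274)]: print(u,v,J(dep(c,u,v)))
s=cap('side')
for u in (366,367,369,372,378): print(u,J(dep(s,u,311)),J(dep(s,u,320)))
E
```

```text
393 232 [0.0252 0.0188 0.0212]
392.5 240 [0.0095 0.0179 0.0193]
410 236 [ 0.0215 -0.0157  0.0202]
410 244 [ 0.0055 -0.0168  0.0222]
401 240 [ 0.0131 -0.0011  0.0075]
398 274 [-0.0561  0.0016  0.025 ]
398 262 [-0.0327  0.0035  0.0232]
398 285 [-0.0775  0.0001  0.0281]
383 274 [-0.0597  0.031   0.0264]
415 274 [-0.0521 -0.032   0.0231]
366 [0.0114 0.0337 0.0083] [-0.0043  0.0098  0.0078]
367 [0.0031 0.0191 0.018 ] [-0.0033  0.0083  0.0083]
369 [0.0043 0.015  0.0198] [0.0005 0.0082 0.0074]
372 [0.0115 0.0166 0.0172] [0.0052 0.0063 0.0071]
378 [0.0298 0.0245 0.0084] [ 0.0125 -0.0003  0.0088]
```

move_arm:
  plan:
    - [0,1,-20,0]
    - [0,1,-20,0]
    - [0,0,0,0]
    - [0,0,0,0]
  jaw: 40

```text
time: 6.1
position: [0.3985, -0.2144, 0.1033]
tcp_rot: [0.743, 0.669, -0.0, -0.002]
force: [-0.1, -0.3, -0.4]
gripper_width: 0.0402
```

move_arm:
  plan:
    - [-1,0,-25,0]
    - [-1,0,-20,0]
    - [0,0,-16,0]
    - [0,0,0,0]

```text
time: 6.43
position: [0.3957, -0.2142, 0.0416]
tcp_rot: [0.743, 0.669, -0.0, -0.002]
force: [-1.2, -0.1, -0.4]
gripper_width: 0.04
```

```bash
python3 - <<'E'
from h import *
s=cap('side')
v,u=np.mgrid[200:480,150:500]; v=v.ravel();u=u.ravel(); d=s['depth'][v,u]
P=s['M'][:3,3]+(np.c_[(u-s['cx'])/s['fx'],-(v-s['cy'])/s['fy'],-np.ones(len(u))]@s['M'][:3,:3].T)*d[:,None]
cv2.imwrite('pics/s7.png',cv2.cvtColor(cv2.resize(s['img'][220:390,240:480],None,fx=3,fy=3),cv2.COLOR_RGB2BGR))
print(r.get_obs()['position'],r.get_obs()['force'])
E
```

```text
[ 0.39640213 -0.21472656  0.04291188] [-1.68065765e-04  2.64337149e-02  5.08539660e-01]
```

View pics/s7.png

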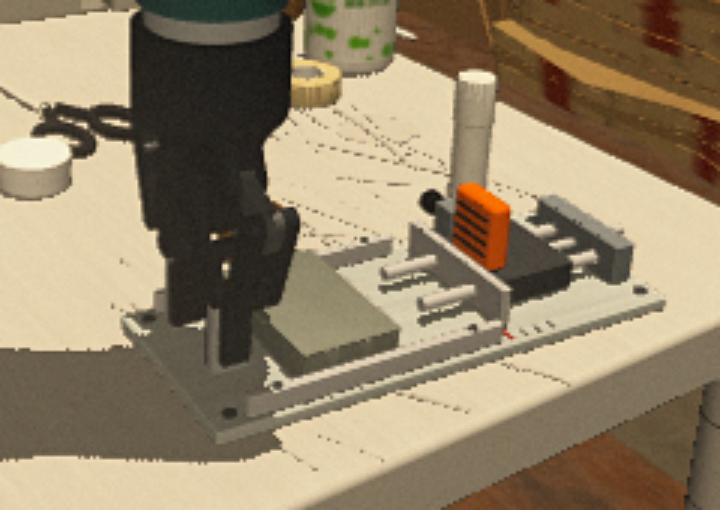

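move_arm:
  plan:
    - [7,-0.7,0,0]
    - [7,-0.7,0,0]
    - [7,-0.7,0,0]
    - [7,-0.7,0,0]
    - [7,-0.7,0,0]
    - [7,-0.7,0,0]
    - [7,-0.7,0,0]
    - [7,-0.7,0,0]
    - [4,-0.4,0,0]
    - [0,0,0,0]

```text
time: 7.32
position: [0.4579, -0.2214, 0.0435]
tcp_rot: [0.743, 0.669, 0.0, 0.001]
force: [0.3, -0.4, -0.3]
gripper_width: 0.0402
```

move_arm:
  plan:
    - [5,-0.5,0,0]
    - [5,-0.5,0,0]
    - [4,-0.4,0,0]
    - [3,-0.3,0,0]
    - [0,0,0,0]

```text
time: 7.73
position: [0.4744, -0.223, 0.0435]
tcp_rot: [0.743, 0.669, 0.0, 0.0]
force: [-0.2, 0.1, 0.1]
gripper_width: 0.0401
```

```bash
python3 - <<'E'
from h import *
s=cap('side');print(r.get_obs()['force'])
cv2.imwrite('pics/s8.png',cv2.cvtColor(cv2.resize(s['img'][230:370,290:480],None,fx=4,fy=4,interpolation=cv2.INTER_CUBIC),cv2.COLOR_RGB2BGR))
E
```

```text
[0.64768536 0.57349264 0.20059793]
```

View pics/s8.png

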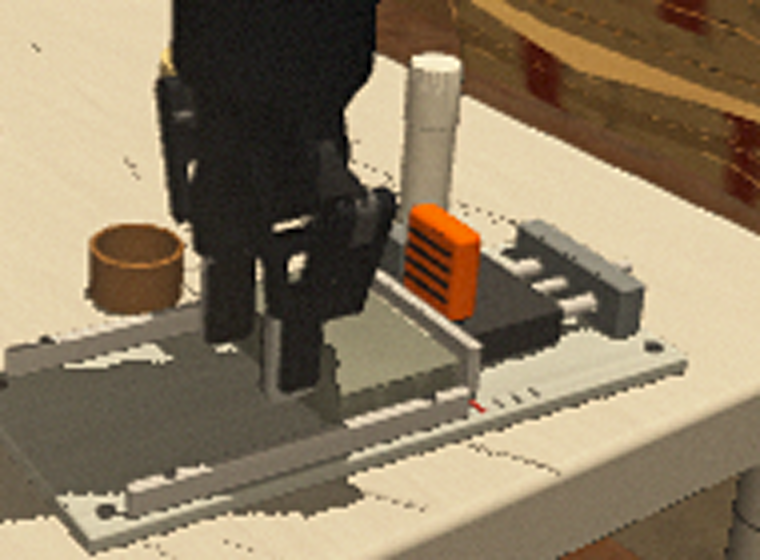

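move_arm:
  plan:
    - [2,-0.2,0,0]
    - [1.5,-0.1,0,0]
    - [0,0,0,0]

```text
time: 8.03
position: [0.4772, -0.2231, 0.0434]
tcp_rot: [0.743, 0.669, 0.0, 0.0]
force: [-0.6, -0.2, 0.6]
gripper_width: 0.0397
```

move_arm:
  plan:
    - [1.5,-0.1,0,0]
    - [1.5,-0.2,0,0]
    - [0,0,0,0]

```text
time: 8.28
position: [0.4793, -0.2231, 0.0431]
tcp_rot: [0.743, 0.669, -0.001, -0.001]
force: [-2.5, 0.3, 2.4]
gripper_width: 0.0401
```

Contact is starting to show; a little more should seat it.

move_arm:
  plan:
    - [1.5,-0.1,0,0]
    - [1,-0.1,0,0]
    - [0,0,0,0]
    - [0,0,0,0]

```text
time: 8.62
position: [0.4797, -0.223, 0.0428]
tcp_rot: [0.744, 0.669, -0.002, -0.002]
force: [-7.3, -0.7, 5.2]
gripper_width: 0.0401
```

move_arm:
  plan:
    - [-2,0.2,0,0]
    - [-3,0.3,0,0]
    - [-10,1,0,0]
    - [-15,1.5,0,0]
    - [-15,1.5,10,0]
    - [-15,1,30,0]
    - [-15,1,35,0]
    - [-15,0,35,0]
    - [-15,0,35,0]
    - [0,0,0,0]

```text
time: 9.45
position: [0.379, -0.2193, 0.1951]
tcp_rot: [0.744, 0.669, 0.001, 0.006]
force: [1.5, -0.7, 0.2]
gripper_width: 0.0402
```

```bash
python3 - <<'E'
from h import *
np.set_printoptions(precision=4,suppress=True)
c=cap('top');s=cap('side')
J=lambda p:(np.array([(p[0]-.5109)*.9953-(p[1]+.2257)*.0969,(p[0]-.5109)*.0969+(p[1]+.2257)*.9953,p[2]]))
m=cv2.inRange(cv2.cvtColor(c['img'],cv2.COLOR_RGB2HSV),(3,150,100),(20,255,255));m[:170]=0;m[250:]=0;m[:,:385]=0;m[:,440:]=0
ys,xs=np.nonzero(m);print(J(onz(c,xs.mean(),ys.mean(),.064)),r.get_obs()['force'])
a=cv2.resize(c['img'][165:315,340:450],None,fx=3.5,fy=3.5);b=cv2.resize(s['img'][230:380,310:430],None,fx=3.5,fy=3.5)
cv2.imwrite('pics/s9.png',cv2.cvtColor(np.hstack([a,b]),cv2.COLOR_RGB2BGR))
E
```

```text
[0.0528 0.0012 0.064 ] [ 0.5336 -0.6571 -0.2608]
```

View pics/s9.png

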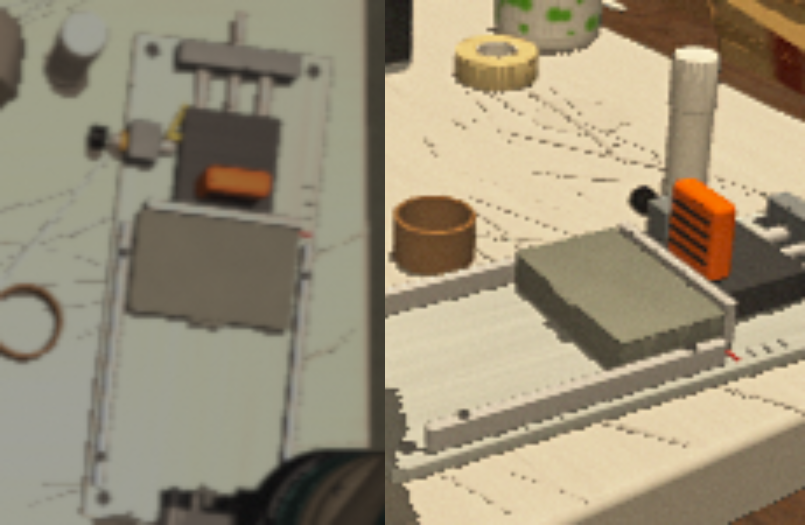

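```bash
python3 -c "
from rig import workorder; print(workorder.close_job())"
```

```text
the job is handed in; nothing more can be done
None
```

The labelling jig is set: the stop is latched at the middle position and the grey tin lies against it. The job was handed in at about 9.5 s of robot time, and no verdict was reported.

- **Stop:** I pushed the orange paddle with closed fingertips until the force jumped from about 6 N to 15 N, which marks the end of travel, then let it go. In the last view the paddle's middle is at jig x = 53 mm; it should be 52 mm when latched at 0.035.
- **Tin:** I pushed it with both fingertips, jaws 40 mm apart, until it stopped against the stop at about 7 N. After backing off, the last top and side views show it square against the stop face with no visible gap.
- **Clear of everything:** The arm finished above and behind the tin, with force readings at noise level. I never touched the red tin or anything else on the table; the core and glue stick stand where they were, as far as the last crops show.

None of the final checks failed. Two readings along the way looked odd:

- **Upward force:** A 5–8 N upward force appeared during the firm pushes. I put it down to friction at the fingertips, and it went away on release.
- **Guide rods:** The rods in front of the moved stop looked, from the depth data, as if they would block the tin. It passed them without resistance.

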